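# Seat the bayonet thermometer in the smoking oven's lid and hold it home

### The job

Draw the dial thermometer straight up out of its upright stand and lower its stem into the port on the lid of the tabletop smoking oven. Turn the knurled collar until the keyways hidden inside it drop over the port's pins, push it down fully home against the spring, and finish while still holding it pressed home, so that I can slip the keeper clip on: do not let go. Leave everything else on the counter where it is.

Things in the scene. Friction and masses are not known exactly. Their poses are not given: they have to be found in the camera images.
- thermometer: Steel dial thermometer, 160 g +-30%, standing in the stand. Knurled round collar 48 mm in diameter, 40 mm tall, on it a flat dial (top 43 mm above the collar's lower edge); below hangs a straight stem 6 mm thick with a round tip 90 mm under the collar's lower edge. Origin: centre of the collar's lower edge, on the axis; z up along the axis
- grip (a point): on the thermometer's axis, 26 mm above the collar's lower edge; axes as the thermometer's. Grip across the collar (48 mm) about here, finger tips not below the collar's lower edge: at home that edge is only 8 mm above the lid
- keyway (a point): Mouth of one keyway, at the collar's lower edge, 17 mm from the axis on the thermometer's +x side; a second one lies opposite. The collar is open below: bore 30 mm wide, 28 mm deep round the stem, with these two straight keyways 9 mm wide over its whole depth, out to 19 mm from the axis. Unseen from outside; the two bold black bars on the white dial stand over them
- stem_tip (a point): lower end of the thermometer's stem, 90 mm below its origin
- stand: The thermometer's fixed upright stand: dark weighted foot 90 mm in diameter, 10 mm high, and a steel tube 43 mm in outer, 18 mm in inner diameter, its rim 105 mm above the counter. Origin: centre of its underside. The collar's lower edge sits on the rim, the stem hangs down the tube
- oven: Fixed stainless tabletop smoking oven on four feet, 250 mm (its x) by 360 mm (its y), flat lid 150 mm above the counter, a wire lift handle 26 mm high on the lid 150 mm either side of the middle along y. Origin: centre of its underside; z up
- port (a point): Middle of the lid's upper face, axes as the oven's. A brass neck stands here, 36 mm high, 25.6 mm outer and 14.6 mm inner diameter, outside tapered to 21.6 mm at the top. The stem goes down inside it (hollow below, room for the whole stem), the collar over its outside. Home: collar's lower edge 8 mm above the lid, where the neck's top stops it
- pins (a point): Point on the neck's axis level with its pins, 25.5 mm above the lid; axes as the oven's. Two 5 mm pins stick out on opposite sides to 18 mm from the axis. The line through them lies anywhere up to 43 degrees either side of the oven's x axis, not given: turn with a light push to find it. Off line the collar rests on them 28 mm above the lid; within about 7 degrees it drops
- spring_ring (a joint): travel (m) of the sprung steel ring round the neck's foot: 0 up (top 12 mm above the lid), about 0.004 with the thermometer home. Pushes the collar up with 4 N at 0, 8 N at 0.004, and lifts the thermometer again when it is let go
- canister: bystander: clear acrylic canister with clipped lid, 96 mm square, 104 mm tall; origin centre of underside
- spoon_rest: bystander: white ceramic spoon rest about 165 x 85 mm, 16 mm high; origin on its underside near the middle
- tongs: bystander: stainless tongs lying flat, about 310 mm long, 26 mm high; origin near the middle on the counter
- pan: bystander: empty aluminium pan 160 x 240 x 45 mm; origin centre of underside
- spice_jar: bystander: amber glass spice jar, 52 mm in diameter, 95 mm tall; origin centre of underside
- pepper_mill: bystander: dark wooden pepper mill, 58 mm in diameter, 158 mm tall; origin centre of underside
- basting_brush: bystander: basting brush lying on the counter
- clip: bystander: small steel wire keeper clip, about 60 mm long, lying on the counter
There are look-alikes about, which are no part of the job. What is shaped like the stand but orange or yellow is not meant.

How it is judged:
By the outcome, as a careful person would: the job done as asked, in the order asked, and still so for the second after the job is handed in, while the arm keeps its last pose, push and grip.
It also fails if it takes over 54 s, if anything falls off the work surface, if the arm or the gripper's body presses on something with over 40 N, if the wrist force passes 120 N, or if a joint passes its speed limit or range.

### The arm

A 6-joint arm with a two-finger parallel gripper is mounted at the origin on the work surface. World frame = base frame: x ahead of the robot, y to its left, z up, the work surface at z = 0. Lengths are in m, angles in rad, forces in N, time in s.
With the tool pointing down it reaches from about 0.35 to 0.975 m from the base axis. Payload 4.9 kg.
Tool frame: the origin (TCP) lies between the finger pads; the fingertips stand 19 mm ahead of it and the grasp point (between the pads) is the TCP; z points along the fingers, y is the line along which they close (so a half turn about z gives the same grasp; the last joint's range is limited). The gripper opens to 85 mm and grips with 20 to 120 N. Pads are 22 mm wide; open, the fingers measure 114 mm over their backs; the gripper's body (76 mm by 85 mm) begins 54 mm behind the grasp point. The pads swing forward as they close: fully open they stand 13 mm farther back than shut.
Start: joints at [-0.119, 0.053, 1.613, -0, 1.476, -0.119], TCP at [0.625, 0, 0.25] pointing down, gripper open.
Joint ranges: [-3.01, 3.01], [-1.01, 2.22], [0.06, 2.58], [-1.02, 4.17], [0.09, 2.62], [-3.14, 3.14]. Speed limits (rad/s): [2.57, 2.57, 3.14, 3.14, 3.14, 3.14].

### API

Orientations are given as a rotation vector (axis times angle).
In Python, from station import ctrl gives the robot as it stands. The module is installed in compiled form; this text tells all that it offers.
- The arm moves only by the tool servo_tool, never from a script. Its argument "increments" is a list that holds one entry, the list of rows, each a list of 5 numbers: the finger opening in cm, from 0 to 8.54, then the shift along the tool's x, y, z in cm, then the turn about the tool's z in degrees. A call has 1 to 5 rows; each row is the pose to reach, as a shift and turn from the pose commanded when the call began, along the tool's axes at that moment; what a row does not reach only later rows make up. A row lasts 1/10 s, in which the tool goes at most 50 mm and 8.59 degrees, less where a joint would pass 70% of its speed; a pose out of reach is approached as far as the arm can. A call with a gripper value outside its range is refused whole. The fingers move at their own pace and stop on an object; "newtons" is the grip in N (left out, the last holds). Time passes only in rows, so rows that repeat a pose let the fingers close. It gives the time, the measured TCP pose, the force, the opening and the grip force at its end, in the units of the state.
- ctrl.get_obs(): the state, without advancing time (a new reading comes with each control period).
- ctrl.get_image(name): name is "scene" or "side" or "wrist"; returns a dict with "img" (480x640x3 uint8, red, green, blue), "fx", "fy", "cx", "cy" (pixels), "rvec" (rotation vector, rad) and "tvec" (3), from world to camera coordinates, as OpenCV has them; the wrist camera has in their place "mount" (4x4, takes a point from camera to tool coordinates, whose origin is the TCP and whose axes are the flange's). Camera axes: x right, y down, z forward; pixel columns grow to the right and rows downward; lengths in m; the calibration is good to about 2 mm. A picture is of the moment at which its call begins: read the wrist's pose just before it. There is no depth.
- ctrl.finish_job(): hands the job in; it is judged then, once.
The state is a dict: "t": time; "q": joint angles; "dq": joint speeds; "effort": joint torques, N m; "tool_pos": TCP position; "tool_rot": TCP orientation; "contact_force": force on the tool from outside, world axes, zero at the start; "wrist_torque": the same for the moment, N m; "opening": finger opening in m; "grip_force": force on a finger pad.
Only numpy, scipy, OpenCV 4.12 (cv2) and the standard library are available. Lean on these libraries where they do the work, as an engineer would, in place of code of your own. Each camera call takes 0.05 s, during which the arm holds its last target. There are 200 camera calls.

## Working session

There is one attempt and no reset: what is moved stays moved. The work goes in short steps, Python scripts to look and compute and a tool call to move; the robot and the scene stay as the last step left them, time stands still between calls to the robot, and variables do not carry over. Pictures are saved under pics/ and viewed, at most 10 in all, crops included, and the job is handed in when it is done.

Besides the shell and the picture viewer there is one more tool, called after ">>>" as name([rows], argument=value, ...), one row to a line, values as JSON. servo_tool: Moves the arm, as the interface text tells. Its arguments: {"type":"object","properties":{"increments":{"type":"array"},"newtons":{"type":"number"}},"required":["increments"]}

```bash
mkdir -p pics
cat > h.py <<'E'
import numpy as np, cv2, pickle
from scipy.spatial.transform import Rotation as R
from station import ctrl
def grab(name, tag):
    o=ctrl.get_obs(); d=ctrl.get_image(name)
    cv2.imwrite(f'pics/{tag}.png', cv2.cvtColor(d['img'],cv2.COLOR_RGB2BGR))
    if 'mount' in d:
        T=np.eye(4);T[:3,:3]=R.from_rotvec(o['tool_rot']).as_matrix();T[:3,3]=o['tool_pos']
        M=T@np.array(d['mount']); d['Rc'],d['c']=M[:3,:3],M[:3,3]
    else:
        r=R.from_rotvec(np.ravel(d['rvec'])).as_matrix(); d['Rc']=r.T; d['c']=-r.T@np.ravel(d['tvec'])
    pickle.dump(d,open(f'pics/{tag}.pkl','wb')); return d
def load(tag): return pickle.load(open(f'pics/{tag}.pkl','rb'))
def ray(d,u,v):
    w=d['Rc']@np.array([(u-d['cx'])/d['fx'],(v-d['cy'])/d['fy'],1]); return d['c'],w/np.linalg.norm(w)
def onz(d,u,v,z):
    c,w=ray(d,u,v); return c+w*(z-c[2])/w[2]
def tri(p,q):
    (a,u),(b,w)=p,q; s=np.linalg.lstsq(np.c_[u,-w],b-a,rcond=None)[0]
    x,y=a+s[0]*u,b+s[1]*w; return (x+y)/2,np.linalg.norm(x-y)
def proj(d,P):
    p=d['Rc'].T@(np.array(P)-d['c']); return d['fx']*p[0]/p[2]+d['cx'],d['fy']*p[1]/p[2]+d['cy']
E
python3 - <<'E'
from h import *
np.set_printoptions(precision=4,suppress=True)
for n in ['scene','side','wrist']:
    d=grab(n,n+'0'); print(n,d['c'],d['Rc'][:,2],d['fx'])
o=ctrl.get_obs(); print(o)
E
```

```text
scene [1.5102 0.7222 1.0813] [-0.6263 -0.4845 -0.6108] 585.8968694197334
side [-0.0655 -0.8539  1.237 ] [ 0.4022  0.5322 -0.745 ] 544.6551130369533
wrist [0.6251 0.0677 0.3731] [-0.001  -0.2715 -0.9624] 339.0777635683738
{'t': 0.15, 'q': array([-0.119 ,  0.0532,  1.614 , -0.    ,  1.476 , -0.119 ]), 'dq': array([-0.0014, -0.0021, -0.0042,  0.0011,  0.0018, -0.0009]), 'effort': array([  0.0005, -39.4242, -37.0722,  -0.0001,   0.0046,   0.0001]), 'tool_pos': array([0.6245, 0.0001, 0.2493]), 'tool_rot': array([-2.2205, -2.2206,  0.0016]), 'contact_force': array([ 0.9799,  0.1652, -0.7356]), 'wrist_torque': array([0.0257, 0.0019, 0.0318]), 'grip_force': 0.0, 'opening': 0.08508418664759122}
```

View pics/scene0.png

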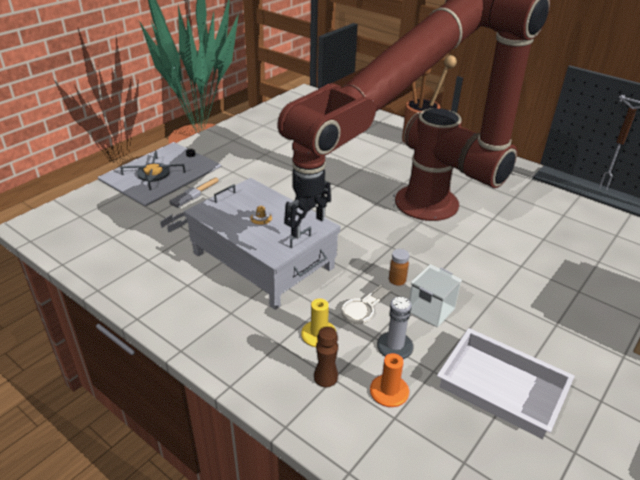

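View pics/side0.png

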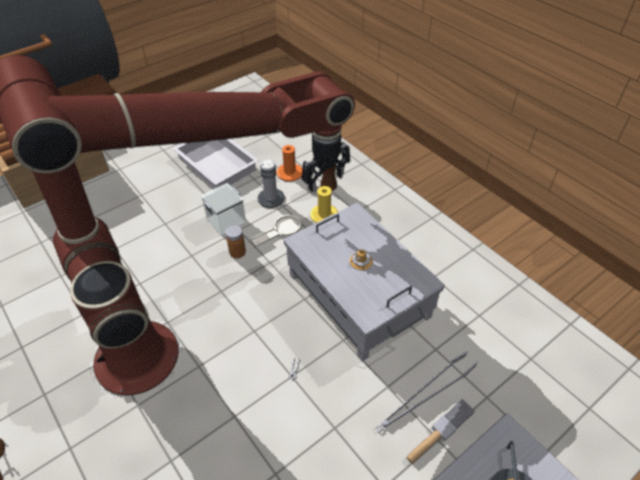

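The scene view shows the thermometer (dial about (400,303), dark foot (395,345)) and the brass port (261,210). In the side view they are at about (268,165) and (362,252).

Run:
```python
from h import *
np.set_printoptions(precision=4,suppress=True)
s,e,w=load('scene0'),load('side0'),load('wrist0')
print('dial',tri(ray(s,400,303),ray(e,268,165)),onz(s,400,303,.148),onz(e,268,165,.148))
print('port',tri(ray(s,261,209),ray(e,362,251)),onz(s,261,209,.186),onz(e,362,251,.186))
# brass mask
for n,d,(x0,x1,y0,y1) in [('s',s,(235,285,195,235)),('e',e,(340,385,235,280))]:
    h=cv2.cvtColor(d['img'],cv2.COLOR_RGB2HSV); m=(h[...,0]<25)&(h[...,1]>90); ys,xs=np.nonzero(m[y0:y1,x0:x1]); print(n,xs.min()+x0,xs.max()+x0,ys.min()+y0,ys.max()+y0)
# oven long lid edges
print('lid corners side', [onz(e,*p,.15) for p in [(286,241),(365,330),(441,284),(356,207)]])
print('foot',onz(s,395,345,.01),onz(e,271,197,.01))
a=s['img'][280:380,360:440]; b=e['img'][140:220,230:310]; c=s['img'][185:245,225:300]; f=e['img'][225:285,325:400]
rs=lambda i:cv2.resize(i,(400,300),interpolation=cv2.INTER_CUBIC)
cv2.imwrite('pics/cr.png',cv2.cvtColor(np.vstack([np.hstack([rs(a),rs(b)]),np.hstack([rs(c),rs(f)])]),cv2.COLOR_RGB2BGR))
```

```text
dial (array([0.6097, 0.2652, 0.1427]), np.float64(0.0036430641100436865)) [0.613  0.2687 0.148 ] [0.6073 0.258  0.148 ]
port (array([ 0.5786, -0.2033,  0.1825]), np.float64(0.005848610810028335)) [ 0.5802 -0.1976  0.186 ] [ 0.5785 -0.2075  0.186 ]
s 251 271 206 223
e 350 371 250 269
lid corners side [array([ 0.465 , -0.0318,  0.15  ]), array([ 0.445 , -0.3727,  0.15  ]), array([ 0.6824, -0.3897,  0.15  ]), array([ 0.6963, -0.0511,  0.15  ])]
foot [0.6144 0.2723 0.01  ] [0.6086 0.2607 0.01  ]
```

View pics/cr.png

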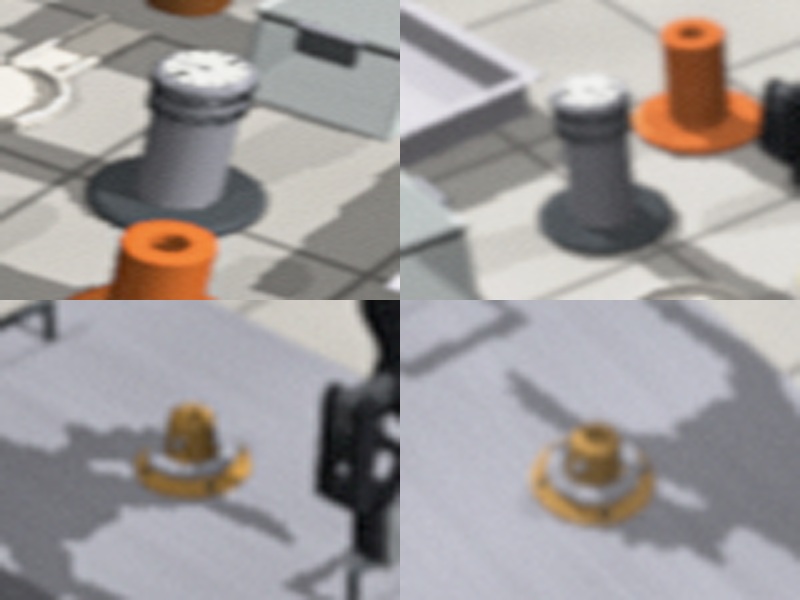

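View pics/wrist0.png

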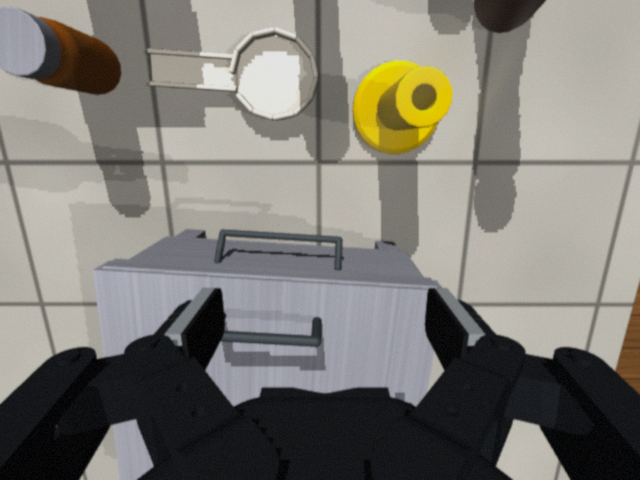

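The crops show a white dial with bold bars on the dark-footed stand, and the brass neck with its sprung ring. A small grey pin may be visible. The wrist view confirms tool x = world +y. I'll move above the thermometer.

>>> servo_tool([
  [[8.54,5,-0.3,-1,0],[8.54,10,-0.6,-2,0],[8.54,15,-0.9,-3,0],[8.54,20,-1.2,-4,0],[8.54,24.5,-1.4,-5,0]],
])

```text
t: 0.65
tool_pos: [0.6103, 0.2464, 0.3001]
tool_rot: [-2.221, -2.221, 0.001]
contact_force: [0.6, 0.6, 0.1]
opening: 0.0853
grip_force: 0.0
```

>>> servo_tool([
  [[8.54,2,0,0,0],[8.54,2,0,0,0],[8.54,2,0,0,0]],
])

```text
t: 0.95
tool_pos: [0.6108, 0.2641, 0.2991]
tool_rot: [-2.221, -2.222, 0.003]
contact_force: [-0.9, -0.1, 0.2]
opening: 0.0854
grip_force: 0.0
```

Run:
```python
from h import *
np.set_printoptions(precision=4,suppress=True)
d=grab('wrist','w1'); o=ctrl.get_obs(); print(o['tool_pos'],o['tool_rot'],proj(d,(.611,.265,.148)))
u,v=map(int,proj(d,(.611,.265,.148))); print(u,v)
u=np.clip(u,100,540); v=np.clip(v,75,405)
cv2.imwrite('pics/w1c.png',cv2.cvtColor(cv2.resize(d['img'][v-75:v+75,u-100:u+100],(800,600),interpolation=cv2.INTER_CUBIC),cv2.COLOR_RGB2BGR)); print('off',u-100,v-75)
```

```text
[0.611  0.2634 0.2992] [-2.2224 -2.2202  0.0029] (np.float64(324.1414243792202), np.float64(221.23214527590858))
324 221
off 224 146
```

View pics/w1c.png

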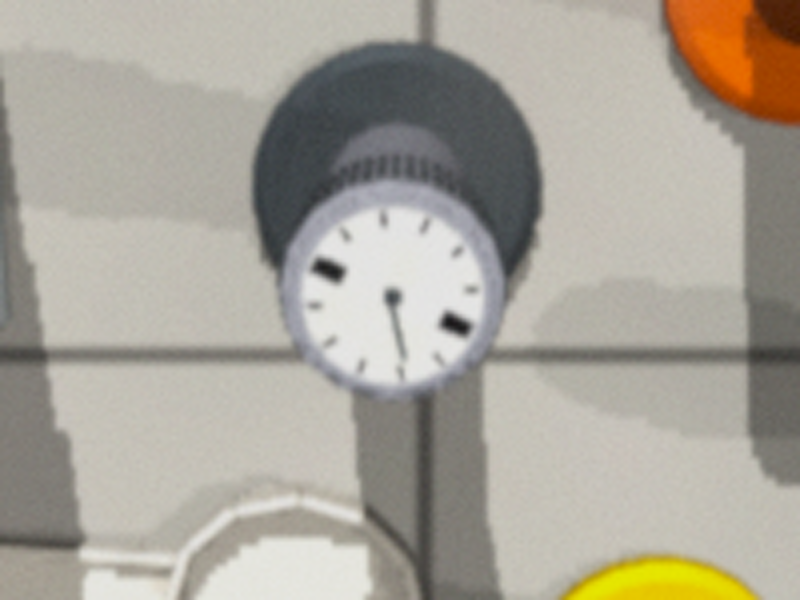

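The crop shows the dial centred at full-frame pixel (322.3,218.5), with bars at crop (328,270) and (456,324).

Run:
```python
from h import *
np.set_printoptions(precision=4,suppress=True)
d=load('w1')
p=onz(d,224+393/4,146+290/4,.148); a=onz(d,224+328/4,146+270/4,.148); b=onz(d,224+456/4,146+324/4,.148)
l=onz(d,224+283/4,146+290/4,.148); r=onz(d,224+505/4,146+290/4,.148)
f=onz(d,224+397/4,146+183/4,.01)
print('dial',p,'bars mid',(a+b)/2,'dia',np.linalg.norm(l-r),'foot',f,'bar ang',np.degrees(np.arctan2((b-a)[1],(b-a)[0])))
print(ctrl.get_obs()['q'])
print('port in start wrist', proj(load('wrist0'),(.579,-.203,.186)))
```

```text
dial [0.6094 0.2673 0.148 ] bars mid [0.6093 0.2658 0.148 ] dia 0.04618858983988478 foot [0.6097 0.2685 0.01  ] bar ang -23.399843509157648
[ 0.2955  0.1239  1.4564 -0.0007  1.5631  0.2965]
port in start wrist (np.float64(262.8561940792773), np.float64(514.3714878796256))
```

>>> servo_tool([
  [[8.54,0.35,-0.15,4,0],[8.54,0.35,-0.15,8,0],[8.54,0.35,-0.15,12,0],[8.54,0.35,-0.15,15,0],[8.54,0.35,-0.15,16.7,0]],
])

```text
t: 1.5
tool_pos: [0.6079, 0.2655, 0.1289]
tool_rot: [-2.222, -2.217, 0.009]
contact_force: [0.1, -0.2, -0.5]
opening: 0.0854
grip_force: 0.0
```

>>> servo_tool([
  [[8.54,0,0,0,0],[4,0,0,0,0],[4,0,0,0,0],[4,0,0,0,0],[4,0,0,0,0]],
], newtons=70)

```text
t: 2.0
tool_pos: [0.6112, 0.2686, 0.1366]
tool_rot: [2.22, 2.22, 0.007]
contact_force: [-1.2, -0.3, 5.7]
opening: 0.0463
grip_force: 72.6
```

>>> servo_tool([
  [[4,0,0,0,0],[4,0,0,0,0],[4,0,0,0,0]],
])

```text
t: 2.3
tool_pos: [0.6112, 0.2686, 0.1366]
tool_rot: [2.219, 2.22, 0.007]
contact_force: [0.6, -0.8, 5.8]
opening: 0.0464
grip_force: 72.6
```

Gripped. Lifting straight up.

>>> servo_tool([
  [[4,0,0,-2,0],[4,0,0,-4,0],[4,0,0,-7,0],[4,0,0,-11,0],[4,0,0,-15,0]],
])

```text
t: 2.8
tool_pos: [0.609, 0.268, 0.284]
tool_rot: [-2.221, -2.221, 0.002]
contact_force: [1.1, 0.6, -1.4]
opening: 0.0462
grip_force: 72.2
```

>>> servo_tool([
  [[4,0,0,-4,0],[4,0,0,-7.5,0],[4,0,0,-7.5,0],[4,0,0,-7.5,0]],
])

```text
t: 3.2
tool_pos: [0.6097, 0.2682, 0.3593]
tool_rot: [2.22, 2.221, 0.003]
contact_force: [-0.6, 0.7, -2.4]
opening: 0.0461
grip_force: 72.3
```

Run:
```python
from h import *
np.set_printoptions(precision=4,suppress=True)
o=ctrl.get_obs(); print(o['tool_pos'],R.from_rotvec(o['tool_rot']).as_matrix(),o['contact_force'])
d=grab('wrist','w2')
e=grab('side','e2'); print(proj(e,o['tool_pos']))
cv2.imwrite('pics/w2c.png',cv2.cvtColor(np.hstack([cv2.resize(d['img'][240:480,160:480],(400,300)),e['img'][50:350,150:550]]),cv2.COLOR_RGB2BGR))
```

```text
[0.6097 0.2682 0.3593] [[-0.0002  1.      0.0022]
 [ 1.      0.0001  0.0006]
 [ 0.0006  0.0022 -1.    ]] [-0.6285  0.6517 -2.4441]
(np.float64(260.93924460249025), np.float64(104.50271117061794))
```

View pics/w2c.png

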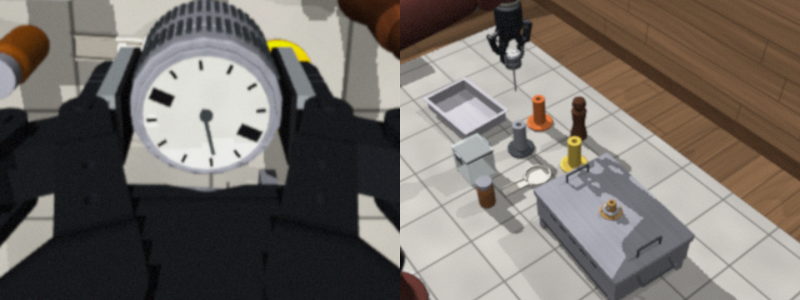

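The thermometer is held straight and the stem is clear of everything. The dial centre is at crop (206,116), with bars at (162,97) and (250,132). Next I move so that the wrist camera sits over the port.

>>> servo_tool([
  [[4,-3,-0.3,0,0],[4,-8,-0.7,0,0],[4,-13,-1.1,0,0],[4,-18,-1.5,0,0],[4,-23,-1.9,0,0]],
])

```text
t: 3.8
tool_pos: [0.5893, 0.037, 0.3551]
tool_rot: [-2.219, -2.22, 0.005]
contact_force: [0.8, -0.5, -2.6]
opening: 0.0466
grip_force: 72.3
```

>>> servo_tool([
  [[4,-5,-0.3,0,0],[4,-10,-0.5,0,0],[4,-15,-0.7,0,0],[4,-20,-0.9,0,0],[4,-25,-1.1,0,0]],
])

```text
t: 4.3
tool_pos: [0.5784, -0.2127, 0.3552]
tool_rot: [-2.219, -2.218, 0.002]
contact_force: [0.8, 0.1, -1.5]
opening: 0.0465
grip_force: 72.3
```

>>> servo_tool([
  [[4,-4,0,0,0],[4,-6,0,0,0],[4,-6,0,0,0],[4,-6,0,0,0],[4,-6,0,0,0]],
])

```text
t: 4.8
tool_pos: [0.5797, -0.2695, 0.3576]
tool_rot: [-2.219, -2.222, -0.0]
contact_force: [0.0, -0.1, -2.0]
opening: 0.0458
grip_force: 72.3
```

Run:
```python
from h import *
np.set_printoptions(precision=4,suppress=True)
d=load('w2'); z=.3593+.012
f=lambda x,y:onz(d,160+x*.8,240+y*.8,z)
a,b=f(162,97),f(250,132); print('dial-tcp',f(206,116)-[.6097,.2682,.3593],'ang',np.degrees(np.arctan2((b-a)[1],(b-a)[0])))
o=ctrl.get_obs(); d=grab('wrist','w3'); print(o['tool_pos'],o['tool_rot'],o['q'])
u,v=map(int,proj(d,(.579,-.203,.186))); print(u,v); v=max(v,60)
cv2.imwrite('pics/w3c.png',cv2.cvtColor(cv2.resize(d['img'][v-60:v+60,u-80:u+80],(800,600),interpolation=cv2.INTER_CUBIC),cv2.COLOR_RGB2BGR)); print('off',u-80,v-60)
```

```text
dial-tcp [ 0.0006 -0.0023  0.012 ] ang -24.252489979090196
[ 0.5797 -0.2695  0.3576] [-2.2185 -2.2224 -0.0004] [-0.5517  0.0461  1.4435  0.0006  1.6533 -0.5534]
323 140
off 243 80
```

View pics/w3c.png

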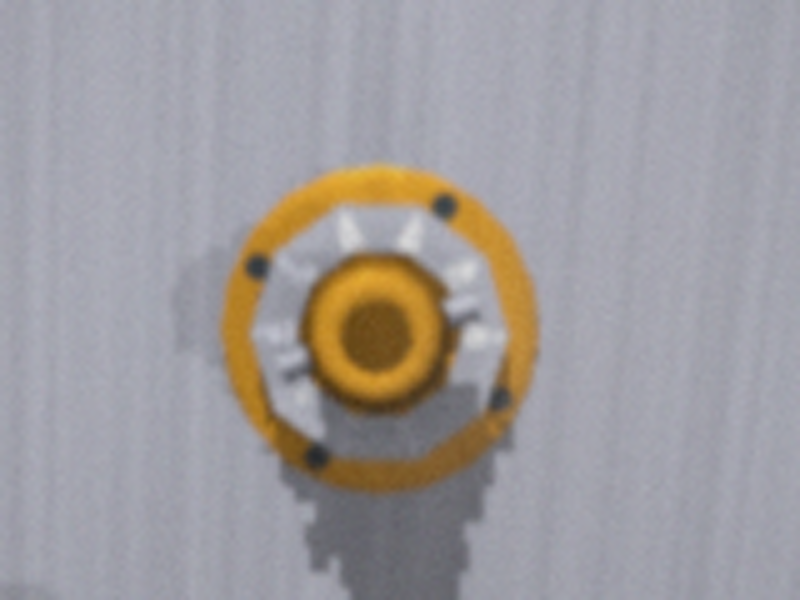

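Both pins are visible, at about crop (462,305) and (293,362), and the neck top centre is at crop (378,332). The pin line is therefore at about +18° in the world frame, against −24° for the keyways.

Run:
```python
from h import *
np.set_printoptions(precision=4,suppress=True)
d=load('w3'); f=lambda x,y,z:onz(d,243+x/5,80+y/5,z)
p=f(378,332,.186); a,b=f(293,362,.1755),f(462,305,.1755); q=f(380,329,.15)
print('neck',p,'flange',q,'pinmid',(a+b)/2,np.linalg.norm(b-a),'ang',np.degrees(np.arctan2((b-a)[1],(b-a)[0])))
t=p[:2]-np.array([.0020,-.0013]); o=ctrl.get_obs()['tool_pos']; print('target tcp',t,'shift cm tool x,y',(t[1]-o[1])*100,(t[0]-o[0])*100)
```

```text
neck [ 0.5752 -0.2082  0.186 ] flange [ 0.575  -0.2084  0.15  ] pinmid [ 0.5749 -0.2087  0.1755] 0.0311363745949858 ang 18.197433473699007
target tcp [ 0.5732 -0.2069] shift cm tool x,y 6.253607075073833 -0.6631148279440668
```

>>> servo_tool([
  [[4,2,-0.2,0,-8],[4,4,-0.4,0,-16],[4,6.2,-0.65,0,-24.5],[4,6.2,-0.65,0,-33],[4,6.2,-0.65,0,-41.5]],
])

```text
t: 5.35
tool_pos: [0.5732, -0.2068, 0.3587]
tool_rot: [1.277, 2.87, 0.0]
contact_force: [-0.8, -0.2, -1.6]
opening: 0.046
grip_force: 72.2
```

>>> servo_tool([
  [[4,0,0,0,-0.8],[4,0,0,0,-0.8],[4,0,0,0,-0.8]],
])

```text
t: 5.65
tool_pos: [0.5731, -0.2086, 0.3583]
tool_rot: [1.272, 2.872, 0.0]
contact_force: [-0.7, -1.5, -2.3]
opening: 0.0467
grip_force: 72.2
```

Run:
```python
from h import *
np.set_printoptions(precision=4,suppress=True)
o=ctrl.get_obs(); d=grab('wrist','w4'); s=grab('scene','s4'); e=grab('side','e4')
M=R.from_rotvec(o['tool_rot']).as_matrix(); print(o['tool_pos'],M,o['q'])
up=lambda i,x,y:cv2.resize(i[y-60:y+60,x-80:x+80],(400,300),interpolation=cv2.INTER_CUBIC)
P=[tuple(map(int,proj(k,(.575,-.208,.24)))) for k in (s,e)]; print(P,'tip expected',[proj(k,o['tool_pos']-[-.002,.0013,.121]) for k in (s,e)])
w=cv2.resize(d['img'][240:480,160:480],(400,300))
cv2.imwrite('pics/c4.png',cv2.cvtColor(np.vstack([np.hstack([up(s['img'],*P[0]),up(e['img'],*P[1])]),np.hstack([w,w])]),cv2.COLOR_RGB2BGR))
```

```text
[ 0.5731 -0.2086  0.3583] [[-0.672   0.7406  0.0001]
 [ 0.7406  0.672   0.    ]
 [-0.      0.0001 -1.    ]] [-0.4711 -0.0242  1.5132  0.0001  1.6526 -1.2079]
[(258, 189), (362, 237)] tip expected [(np.float64(258.16031895011025), np.float64(190.48611345907779)), (np.float64(362.7033809281815), np.float64(238.65659164814167))]
```

View pics/c4.png

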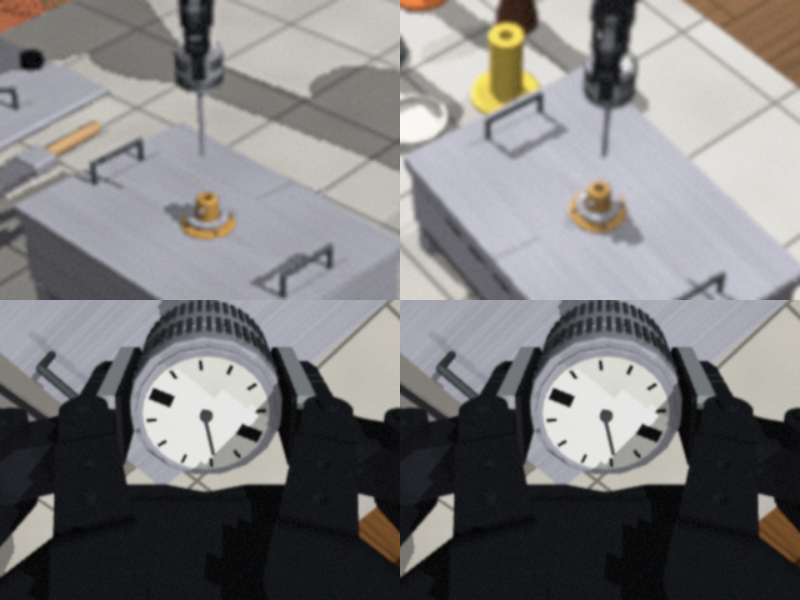

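Dial bars are still fixed relative to the gripper, so it turned the right way. The stem tip is at scene (259.2,191) and side (363.6,239.4); the neck top is at (260.8,206.6) and (361.6,251.8).

Run:
```python
from h import *
np.set_printoptions(precision=4,suppress=True)
s,e,d=load('s4'),load('e4'),load('w4')
t,g=tri(ray(s,259.2,191),ray(e,363.6,239.4)); n,h=tri(ray(s,260.8,206.6),ray(e,361.6,251.8)); print(t,g,n,h)
for k,a,b in((s,(259.2,191),(260.8,206.6)),(e,(363.6,239.4),(361.6,251.8))): print('rel on planes',(onz(k,*a,.2373)-onz(k,*b,.186)))
p=onz(d,160+206*.8,240+116*.8,.3583+.012); print('dial',p,'vs neck',.5752,-.2082)
a,b=[onz(d,160+x*.8,240+y*.8,.3703) for x,y in((162,98),(250,133))];print(np.degrees(np.arctan2((b-a)[1],(b-a)[0])))
```

```text
[ 0.5747 -0.2101  0.2353] 0.005023122712087779 [ 0.5742 -0.2073  0.1862] 0.004821184575018493
rel on planes [ 0.003  -0.0002  0.0513]
rel on planes [-0.0008 -0.0042  0.0513]
dial [ 0.5745 -0.2104  0.3703] vs neck 0.5752 -0.2082
18.00926312080893
```

>>> servo_tool([
  [[4,0.17,0.15,0,0],[4,0.17,0.15,2,0],[4,0.17,0.15,5,0],[4,0.17,0.15,7,0],[4,0.17,0.15,7,0]],
])

```text
t: 6.3
tool_pos: [0.5714, -0.206, 0.2837]
tool_rot: [-1.268, -2.866, -0.001]
contact_force: [0.0, 0.7, -2.7]
opening: 0.0462
grip_force: 72.3
```

>>> servo_tool([
  [[4,0,0,1.5,0],[4,0,0,3,0],[4,0,0,4.5,0],[4,0,0,6,0],[4,0,0,6,0]],
])

```text
t: 6.8
tool_pos: [0.5716, -0.2061, 0.2244]
tool_rot: [-1.268, -2.868, -0.0]
contact_force: [-0.5, 0.2, -2.3]
opening: 0.0464
grip_force: 72.3
```

>>> servo_tool([
  [[4,-0.15,0.16,0,0],[4,-0.15,0.16,0,0],[4,-0.15,0.16,0.3,0],[4,-0.15,0.16,0.6,0],[4,-0.15,0.16,0.6,0]],
])

```text
t: 7.3
tool_pos: [0.575, -0.2067, 0.2218]
tool_rot: [-1.27, -2.873, -0.0]
contact_force: [0.1, 0.1, -0.7]
opening: 0.0464
grip_force: 72.3
```

>>> servo_tool([
  [[4,0,0,0.4,0],[4,0,0,0.8,0],[4,0,0,1.2,0],[4,0,0,1.2,0]],
])

```text
t: 7.7
tool_pos: [0.5747, -0.2066, 0.209]
tool_rot: [-1.27, -2.872, -0.0]
contact_force: [-0.3, -0.3, -1.8]
opening: 0.0461
grip_force: 72.3
```

>>> servo_tool([
  [[4,0,0,0.3,0],[4,0,0,0.6,0],[4,0,0,0.8,0],[4,0,0,0.8,0]],
])

```text
t: 8.1
tool_pos: [0.575, -0.2068, 0.2017]
tool_rot: [-1.27, -2.873, 0.0]
contact_force: [-1.6, -0.3, -1.8]
opening: 0.0465
grip_force: 72.3
```

>>> servo_tool([
  [[4,0,0,0.4,0],[4,0,0,0.8,0],[4,0,0,0.8,0]],
])

```text
t: 8.4
tool_pos: [0.5751, -0.207, 0.1937]
tool_rot: [-1.27, -2.873, 0.001]
contact_force: [-2.1, -1.0, -3.1]
opening: 0.046
grip_force: 72.3
```

>>> servo_tool([
  [[4,0,0,0.4,0],[4,0,0,0.7,0],[4,0,0,0.7,0]],
])

```text
t: 8.7
tool_pos: [0.5752, -0.207, 0.1894]
tool_rot: [1.27, 2.873, -0.001]
contact_force: [-7.0, 0.0, 8.5]
opening: 0.0464
grip_force: 73.4
```

Spring contact, with some side load. I'll ease −x by about 2 mm and push on.

>>> servo_tool([
  [[4,0.13,-0.15,0,0],[4,0.13,-0.15,0.3,0],[4,0.13,-0.15,0.6,0],[4,0.13,-0.15,0.6,0]],
])

```text
t: 9.1
tool_pos: [0.5751, -0.2071, 0.1892]
tool_rot: [1.268, 2.869, 0.001]
contact_force: [-12.2, 5.4, 25.7]
opening: 0.0461
grip_force: 75.2
```

>>> servo_tool([
  [[4,0,0,0.3,0],[4,0,0,0.5,0],[4,0,0,0.5,0],[4,0,0,0.5,0]],
])

```text
t: 9.5
tool_pos: [0.5752, -0.2072, 0.1889]
tool_rot: [1.267, 2.869, 0.0]
contact_force: [-21.8, 10.7, 43.5]
opening: 0.0463
grip_force: 77.0
```

It has reached a hard stop at TCP z = 0.189, the predicted home height. The spring was met 4 mm earlier. I'll ease the excess push and side load.

>>> servo_tool([
  [[4,0.1,-0.05,-0.2,0],[4,0.28,-0.1,-0.4,0],[4,0.28,-0.1,-0.4,0],[4,0.28,-0.1,-0.4,0]],
])

```text
t: 9.9
tool_pos: [0.5749, -0.2071, 0.1892]
tool_rot: [1.264, 2.861, 0.0]
contact_force: [-2.9, 0.7, 21.8]
opening: 0.046
grip_force: 74.7
```

Run:
```python
from h import *
np.set_printoptions(precision=4,suppress=True)
s=grab('scene','s5'); e=grab('side','e5'); d=grab('wrist','w5'); o=ctrl.get_obs(); print(o['t'],o['tool_pos'],o['contact_force'],o['wrist_torque'])
up=lambda i,x,y:cv2.resize(i[y-30:y+30,x-40:x+40],(400,300),interpolation=cv2.INTER_CUBIC)
P=[tuple(map(int,proj(k,(.575,-.208,.17)))) for k in (s,e)]
w=cv2.resize(d['img'][240:480,160:480],(400,300))
cv2.imwrite('pics/c5.png',cv2.cvtColor(np.vstack([np.hstack([up(s['img'],*P[0]),up(e['img'],*P[1])]),np.hstack([w,cv2.resize(s['img'],(400,300))])]),cv2.COLOR_RGB2BGR))
```

```text
10.05 [ 0.5749 -0.2071  0.1892] [-2.7695  2.3452 23.2599] [0.2118 0.7751 0.0177]
```

View pics/c5.png

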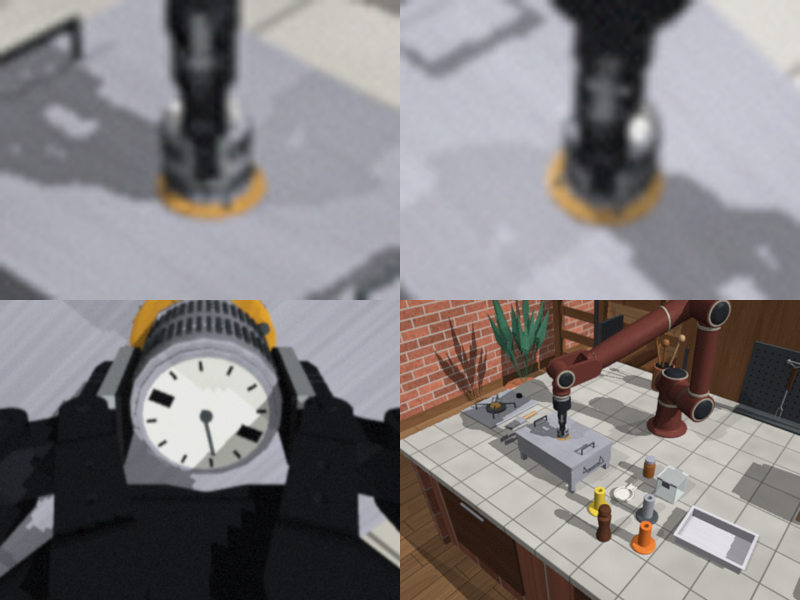

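The collar sits just above the brass flange, and the dial is still at (206,116) in the grip, so it has not slipped. It is home with a net push of about 23 N, so I'm handing in.

```bash
python3 -c "
from station import ctrl
print(ctrl.finish_job())"
```

```text
the job is handed in; nothing more can be done
None
```

I lowered the thermometer into the oven port, turned it onto the pins and pushed it fully home; the arm is still holding it down with about 23 N (job handed in after about 10 s; no verdict was returned).

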